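# Close the last clamp of a pressure canner and spin its wing nut down

## Robot

A 6-joint arm with a two-finger parallel gripper is mounted at the origin on a cart in front of the work surface, level with it; the furniture and walls round the work are solid. World frame = base frame: x ahead of the robot, y to its left, z up, the work surface at z = 0. Lengths are in mm, angles in rad, forces in N, time in s.
With the tool pointing down it reaches from about 350 to 975 mm from the base axis. Payload 7.1 kg.
Tool frame: the origin (TCP) lies at the very end of the fingers, on their centre line; the grasp point (between the pads) lies 19 mm behind it; z points along the fingers, y is the line along which they close (so a half turn about z gives the same grasp; the last joint's range is limited). The gripper opens to 88 mm and grips with 3 to 60 N. Pads are 20 mm wide; open, the fingers measure 115 mm over their backs; the gripper's body (75 mm by 178 mm) begins 61 mm behind the grasp point.
Start: joints at [1.098, 0.423, 1.63, -0, 1.089, -0.019], TCP at [273.957, 561.74, 222.675] pointing down, gripper open.
Joint ranges: [-3, 3], [-0.9, 2.11], [0.09, 2.58], [-1.31, 4.45], [0.11, 2.69], [-2.54, 2.54]. Speed limits (rad/s): [2.39, 2.39, 3.01, 3.14, 3.14, 3.14].

## Interface

Orientations are given as a 3x3 rotation matrix whose columns are the frame's x, y, z axes.
In Python, from workcell import state, capture, camera_model, hand_in, silhouettes, mark_of gives the robot as it stands.
- The arm moves only by the tool carry_out, never from a script. Its argument "rows" is a list of rows, each a list of 5 numbers: the opening in per cent of the stroke, from 0 (shut) to 100 (fully open), then the shift along the tool's x, y, z in mm, then the turn about the tool's z in rad. A call has exactly 5 rows; each row is the pose to reach, as a shift and turn from the pose commanded when the call began, along the tool's axes at that moment; what a row does not reach only later rows make up. A row lasts 1/8 s, in which the tool goes at most 62.5 mm and 10.7 degrees, less where a joint would pass 70% of its speed; a pose out of reach is approached as far as the arm can. A call with a gripper value outside its range is refused whole. The fingers move at their own pace and stop on an object; the grip force is fixed at half the most. Time passes only in rows, so rows that repeat a pose let the fingers close, or fill a call up. It gives the time, the measured TCP pose, the force, the opening and the grip force at its end, in the units of the state.
- state(): the state, without advancing time (a new reading comes with each control period).
- capture(name): name is "side" or "top"; returns the picture (384x512x3 uint8, red, green, blue); there is no depth.
- camera_model(name): a dict with "intrinsics" (3x3 intrinsics, pixels), "view" (4x4, takes a point from world to camera coordinates). Camera axes: x right, y down, z forward; pixel columns grow to the right and rows downward; lengths in mm; the calibration is good to about 2 mm. A picture is of the moment at which its call begins. camera_model takes no time and is no camera call.
- hand_in(): hands the job in; it is judged then, once.
Trained networks look in the newest picture that a camera, given by its name, has taken for a name from the list of things; names that differ only in an ending like _2 or _b are one class to them, and where a whole thing is asked for, a point or a joint stands for the part that bears it (a point fixed in the world has none). Each returns a list of dicts, best first, with "score" (0 to 1); they miss things now and then, are a little off and sometimes report something else, mostly with a low value. They report only what shows in the picture. A call takes as long as a camera call.
- silhouettes(camera, name): "mask" (384x512 bool, what is visible of it) and "centre" ([row, column] in pixels, amid what is visible of it).
- mark_of(camera, name): "centre" ([row, column] in pixels: a listed point, or the origin of a listed thing).
The state is a dict: "clock": time; "qpos": joint angles; "dq": joint speeds; "joint_torque": joint torques, N m; "tcp_pos": TCP position; "eef_rot": TCP orientation; "force": force on the tool from outside, world axes, zero at the start; "torque": the same for the moment, N m; "finger_gap": finger opening in mm; "gripper_force": force on a finger pad.
Only numpy, scipy, OpenCV 4.12 (cv2) and the standard library are available. Lean on these libraries where they do the work, as an engineer would, in place of code of your own. Each camera call takes 0.05 s, during which the arm holds its last target. There are 200 camera calls.

## Task

The lid of the pressure canner is held by four clamp bolts with black wing nuts; three are done up, but the fourth bolt still leans out of its slot. Push that bolt upright, fully home in the slot of the lid, and then spin its loose wing nut down clockwise with fingertip strokes against the wings until it bears on the lid finger-tight, leaving the bolt upright. Only push with the fingers: do not pinch or grip the nut or anything else, do not force it, and leave the jars standing where they are.

Things in the scene. Friction and masses are not known exactly. Their poses are not given: they have to be found in the camera images.
- canner: Aluminium pressure canner, too heavy to shift, pot 200 mm across; domed lid 214 mm across, flange 140 mm and dome 163 mm above the worktop; bar handle, gauge and vent weight on it end below 195 mm, within 75 mm of the middle. Origin: centre of the underside. Four clamps, 90 degrees apart, bolts 118 mm from its axis; the loose one is on its -x side (outward there = -x). Side handles between clamps, 100 mm high
- ear_slot (a point): Top centre of the slot at the loose clamp: the lid's forked ear, 38 mm wide, top 145 mm above the worktop, reaching 13 mm farther out than this point; slot 12 mm wide, open outward, with a 1.6 mm deep recess round it for the collar under the nut. The upright bolt's axis passes through this point
- bolt_pivot (a point): Middle of the pin on which the loose clamp bolt swings, on the pot's side, 100 mm above the worktop, 45 mm straight below ear_slot
- bolt_tip (a point): Middle of the top end of the loose clamp bolt, a 10 mm steel threaded rod, 95 mm from the pin. It sticks out 26 to 31 mm above the nut's hub and 19 to 24 mm above the tops of the wings
- clamp_bolt (a joint): Lean of the loose bolt in rad: 0 = upright, fully home in the slot (end stop), growing as it leans outward, at most 1.0; starts at 0.4 to 0.7. The pin is stiff (about 0.35 N m): the bolt stays where it is left, and about 6 N at the height of the nut swings it inward, or out again until the nut's collar has sunk into the recess (turn above about 6)
- wing_nut (a joint): Turn of the loose wing nut in rad, growing as it is turned clockwise seen from above (down the thread, 4 mm a turn). It bears on the lid's ear and stops at 8.0; starts at 0 to 1.8. It turns easily (about 0.02 N m, 1 N at the wings) and stays where it is left
- nut_wings: Wings of the loose nut, black plastic. Origin: on the bolt's axis in the nut's underside; z along the bolt; the two wings point along +x and -x, each reaching 32 mm from the axis, 7 mm thick, 5 to 26 mm above the underside; hub 20 mm across, foot 26 mm, and under the foot a collar 16 mm across, 1.6 mm high. With the bolt upright the underside is 145 mm above the worktop when the nut is home, up to 5 mm higher before
- jam_jar_1: Closed jar of red preserve, 66 mm across, 100 mm high, standing loose on the worktop; origin at the centre of its underside. Leave it alone
- jam_jar_2: A second closed jar of red preserve, as the first. Leave it alone
- glass_jar: Closed empty glass jar, 68 mm across, 90 mm high, standing loose; origin at the centre of its underside. Leave it alone

How it is judged:
By the outcome, as a careful person would: the job done as asked, in the order asked, and still so for the second after the job is handed in, with the robot touching nothing.
It also fails if it takes over 72 s, if anything falls off the work surface, if the arm or the gripper's body presses on something with over 40 N, if the wrist force passes 120 N, or if a joint passes its speed limit or range.

## Working session

There is one attempt and no reset: what is moved stays moved. The work goes in short steps, Python scripts to look and compute and a tool call to move; the robot and the scene stay as the last step left them, time stands still between calls to the robot, and variables do not carry over. Pictures are saved under pics/ and viewed, at most 10 in all, crops included, and the job is handed in when it is done.

Besides the shell and the picture viewer there is one more tool, called in YAML: its name, and indented under it one key for each argument. carry_out: Moves the arm, as the interface text tells. Its arguments: {"type":"object","properties":{"rows":{"type":"array"}},"required":["rows"]}

```bash
mkdir -p pics; cat > h.py <<'E'
import numpy as np, cv2
from workcell import state, capture, camera_model, hand_in, silhouettes, mark_of
def cam(n):
    m=camera_model(n); return np.array(m["intrinsics"]),np.array(m["view"])
def proj(n,p):
    K,V=cam(n); c=V[:3,:3]@np.array(p,float)+V[:3,3]; q=K@c; return (q[:2]/q[2])[::-1]  # row,col
def ray(n,rc):
    K,V=cam(n); R=V[:3,:3]; o=-R.T@V[:3,3]; d=R.T@np.linalg.inv(K)@[rc[1],rc[0],1]; return o,d/np.linalg.norm(d)
def at_z(n,rc,z):
    o,d=ray(n,rc); return o+d*(z-o[2])/d[2]
def tri(a,b):
    (o1,d1),(o2,d2)=ray("side",a),ray("top",b)
    s=np.linalg.lstsq(np.c_[d1,-d2],o2-o1,rcond=None)[0]
    p,q=o1+s[0]*d1,o2+s[1]*d2; return (p+q)/2,np.linalg.norm(p-q)
E
python3 - <<'E'
from h import *
np.set_printoptions(precision=1,suppress=True)
a=capture("side");b=capture("top")
cv2.imwrite("pics/a.png",a[:,:,::-1]);cv2.imwrite("pics/b.png",b[:,:,::-1])
for n in("side","top"):
    K,V=cam(n);print(n,-V[:3,:3].T@V[:3,3],V[2,:3],K[0,0])
M={}
for t in["canner","ear_slot","bolt_pivot","bolt_tip","nut_wings","jam_jar_1","glass_jar"]:
    for n in("side","top"):
        r=mark_of(n,t);M[n,t]=r
        print(t,n,[(np.array(x["centre"]).round(1).tolist(),round(float(x["score"]),2)) for x in r[:3]])
    if M["side",t] and M["top",t]: print("  tri",*tri(M["side",t][0]["centre"],M["top",t][0]["centre"]))
s=state();print(s["clock"],s["tcp_pos"],s["eef_rot"],s["finger_gap"])
E
```

```text
side [  56.8 -673.2  911.7] [ 0.4  0.6 -0.7] 445.8895539762162
top [ 456.2   25.6 1233.9] [ 0.1  0.  -1. ] 377.29049750727654
canner side [([230.3, 256.4], 0.6)]
canner top []
ear_slot side [([158.7, 264.6], 0.68)]
ear_slot top [([151.4, 227.5], 0.64), ([181.3, 174.0], 0.26)]
  tri [650.1 126.2 149.7] 9.46321456888474
bolt_pivot side [([169.7, 264.3], 0.86)]
bolt_pivot top [([149.7, 227.0], 0.95)]
  tri [661.2 134.1 100.2] 2.819955846550729
bolt_tip side [([139.1, 266.0], 0.61)]
bolt_tip top [([135.5, 207.3], 0.42)]
  tri [694.1 182.4 166.6] 8.596187594754177
nut_wings side [([156.0, 261.9], 0.59)]
nut_wings top [([143.5, 217.3], 0.49)]
  tri [673.3 161.4 127.7] 2.0786521223444687
jam_jar_1 side [([160.5, 240.1], 0.82), ([174.2, 205.4], 0.55)]
jam_jar_1 top [([184.8, 175.6], 0.94), ([147.3, 175.1], 0.69)]
  tri [600.3 264.7  79.6] 106.53525523276075
glass_jar side [([323.6, 258.5], 0.88)]
glass_jar top [([232.0, 345.2], 0.69)]
  tri [ 399.  -231.3   14.4] 5.73944527641532
0.8 [274.  561.7 222.7] [[-0.9  0.4  0. ]
 [ 0.4  0.9  0. ]
 [-0.   0.  -1. ]] 87.87728238320702
```

View pics/a.png

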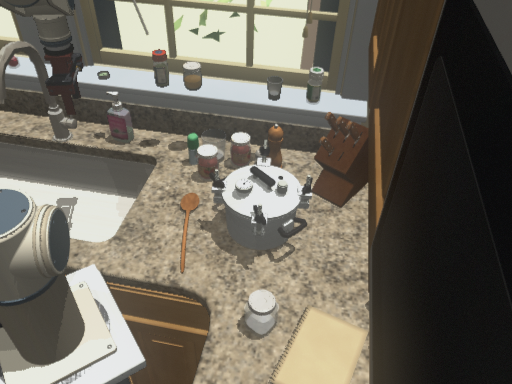

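View pics/b.png

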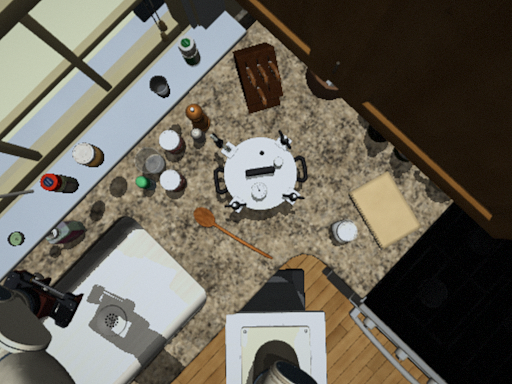

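The side view shows the canner at about (row 200, col 262), with the loose clamp behind it near (150, 265). The top view shows the lid centre near (173, 262), the loose bolt leaning out at upper left near (143, 220), and the jam jars at (140, 172) and (180, 172). I'll zoom in and fit the geometry next.

```bash
python3 - <<'E'
from h import *
np.set_printoptions(precision=1,suppress=True)
a=cv2.imread("pics/a.png");b=cv2.imread("pics/b.png")
c1=cv2.resize(b[95:225,150:320],None,fx=4.6,fy=4.6,interpolation=cv2.INTER_CUBIC)
cv2.imwrite("pics/c.png",c1)
c2=cv2.resize(a[115:255,195:325],None,fx=4.2,fy=4.2,interpolation=cv2.INTER_CUBIC)
cv2.imwrite("pics/d.png",c2)
for n in("side","top"):
    for t in["canner","clamp_bolt","wing_nut","jam_jar_1"]:
        for x in silhouettes(n,t)[:3]:
            m=x["mask"].astype(np.uint8);print(n,t,round(float(x["score"]),2),np.array(x["centre"]),cv2.boundingRect(m),m.sum())
E
```

```text
side canner 0.59 [202.4 263. ] (210, 140, 103, 110) 6459
side jam_jar_1 0.88 [158.8 207.5] (197, 144, 22, 38) 640
side jam_jar_1 0.58 [151.9 237.6] (231, 132, 20, 36) 652
top canner 0.92 [174.  260.6] (211, 130, 96, 82) 5050
top clamp_bolt 0.57 [140.2 219.7] (210, 132, 20, 20) 168
top wing_nut 0.62 [145.7 218.4] (215, 139, 7, 9) 42
top jam_jar_1 0.62 [180.5 172.4] (160, 169, 27, 23) 491
top jam_jar_1 0.58 [143.1 172.2] (158, 130, 28, 25) 503
```

View pics/c.png

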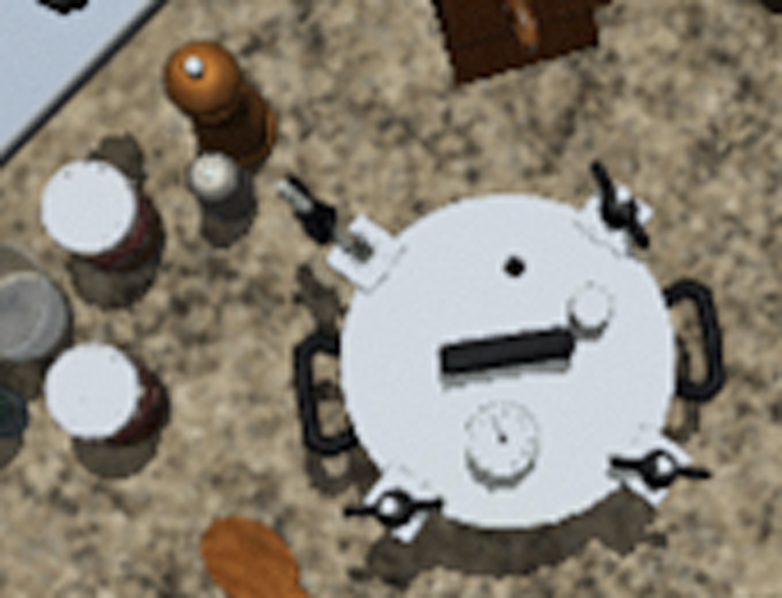

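View pics/d.png

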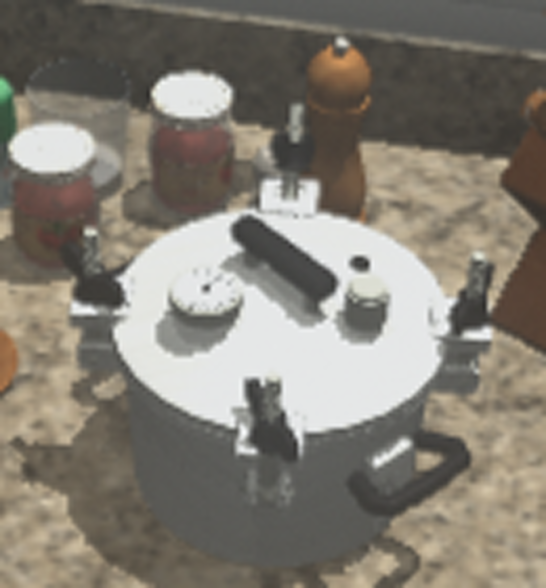

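The crops show the loose bolt as a grey tip at crop (286,185) with the black nut at (315,220). The lid circle is centred at (508,360) in the crop. A salt shaker and a tall pepper mill stand just outside the bolt, so I need their heights and positions for clearance.

```bash
python3 - <<'E'
from h import *
from scipy.optimize import least_squares
np.set_printoptions(precision=1,suppress=True)
P=lambda x,y:(y/4.6+95,x/4.6+150)     # crop c -> row,col
Q=lambda x,y:(y/4.2+115,x/4.2+195)    # crop d
C=at_z("top",P(508,360.5),140);print("lid centre",C)
for e in [(341,360),(675,360),(508,194),(508,527)]: print(np.linalg.norm((at_z("top",P(*e),140)-C)[:2]),end=" ")
print()
for e in [(398,505),(660,467),(618,208)]:
    p=at_z("top",P(*e),170);d=p-C;print("other bolt z170",p,np.hypot(*d[:2]),np.degrees(np.arctan2(d[1],d[0])))
for nm,e,z in [("slot",(357,240),145),("ear mid",(366,252),145),("pivot",((149.7,227.0)),100)]:
    p=at_z("top",P(*e) if nm!="pivot" else e,z);d=p-C;print(nm,p,np.hypot(*d[:2]),np.degrees(np.arctan2(d[1],d[0])))
print("tip",tri(Q(297,106),P(286,185)))
print("mill top",tri(Q(341,40),P(194,65)))
print("salt",[at_z("top",P(213,178),z) for z in(60,100)])
print("jars",at_z("top",P(90,208),100),at_z("top",P(93,392),100))
print("sill edge",at_z("top",(5,228),150))
# lean fit: pivot at C+118u, z100
g=state()["eef_rot"];print(np.array(g))
E
```

```text
lid centre [581.1  34.2 140. ]
106.04381785554665 105.70360686423125 106.92604146419941 105.39429889201753 
other bolt z170 [489.8 103.  170. ] 114.28879780376968 142.98027417402918
other bolt z170 [510.2 -58.  170. ] 116.27368255613766 -127.5361905032046
other bolt z170 [671.4 -35.9 170. ] 114.36031298129984 -37.81614484092774
slot [659.3 128.7 145. ] 122.69169690584415 50.37494262107742
ear mid [651.5 123.  145. ] 113.39143322216091 51.60239624720036
pivot [660.  134.9 100. ] 127.93637486591794 51.91777500180014
tip (array([689.5, 170. , 172.2]), np.float64(0.41151167255920323))
mill top (array([769. , 228. , 165.9]), np.float64(0.452598659850356))
salt [array([720.3, 235.4,  60. ]), array([711.3, 228.2, 100. ])]
jars [692.8 310.3 100. ] [570.  308.2 100. ]
sill edge [1088.7  122.2  150. ]
[[-0.9  0.4 -0. ]
 [ 0.4  0.9 -0. ]
 [-0.  -0.  -1. ]]
```

```bash
cat >> h.py <<'E'
S=np.array([654.,127.,0]); U=np.array([np.cos(np.radians(52)),np.sin(np.radians(52)),0])
T=np.array([-U[1],U[0],0])
def go(p,yang=None):
    s=state();R=np.array(s["eef_rot"]);d=R.T@(np.array(p)-s["tcp_pos"])
    ya=np.degrees(np.arctan2(R[1,1],R[0,1])); t=None
    if yang is not None: t=((ya-yang+90)%180-90)*np.pi/180
    print("shift",d.round(1),"yang",ya.round(1),"turn",t,"q",np.round(s["qpos"],2))
E
python3 - <<'E'
from h import *
go(S+90*U+[0,0,225],52)
E
```

```text
shift [-550.9 -136.1   -2.3] yang 64.0 turn 0.2094345493125312 q [ 1.1   0.42  1.63 -0.    1.09 -0.02]
```

carry_out:
  rows:
    - [0,-55,-14,-2,0.04]
    - [0,-110,-27,-2,0.08]
    - [0,-165,-41,-2,0.12]
    - [0,-220,-54,-2,0.16]
    - [0,-275,-68,-2,0.21]

```text
clock: 1.82
tcp_pos: [492.7, 378.8, 224.8]
eef_rot: [[-0.787, 0.617, 0.0], [0.617, 0.787, 0.0], [-0.0, 0.0, -1.0]]
force: [0.7, 1.0, -0.1]
finger_gap: 41.1
gripper_force: 0.0
```

```bash
python3 - <<'E'
from h import *
go(S+90*U+[0,0,225],52); s=state(); print(s["clock"],s["force"],s["finger_gap"])
E
```

```text
shift [-2.822e+02 -8.500e+00 -1.000e-01] yang 51.9 turn -0.0020351712301653053 q [ 0.64  0.42  1.64  0.    1.09 -0.27]
1.825 [ 0.67572799  0.99813411 -0.12905965] 41.14037584020612
```

carry_out:
  rows:
    - [0,-57,-2,0,0]
    - [0,-114,-4,0,0]
    - [0,-171,-5,0,0]
    - [0,-228,-7,0,0]
    - [0,-282,-8,0,0]

```text
clock: 2.45
tcp_pos: [709.9, 198.5, 224.7]
eef_rot: [[-0.787, 0.616, 0.0], [0.616, 0.787, 0.0], [-0.0, 0.0, -1.0]]
force: [0.4, -0.1, -0.2]
finger_gap: 0.4
gripper_force: 0.0
```

```bash
python3 - <<'E'
from h import *
go(S+90*U+[0,0,225],52); s=state(); print(s["clock"],s["force"],s["finger_gap"])
b=capture("top")[75:215,150:320];a=capture("side")[60:200,195:365]
cv2.imwrite("pics/e.png",cv2.resize(np.hstack([b,a])[:,:,::-1],None,fx=2.3,fy=2.3,interpolation=cv2.INTER_CUBIC))
E
```

```text
shift [ 0.  -0.8 -0.3] yang 51.9 turn -0.0009355576505895222 q [ 0.26  0.59  1.35  0.    1.2  -0.65]
2.45 [ 0.41362    -0.12338346 -0.15058969] 0.3762730546424442
```

View pics/e.png

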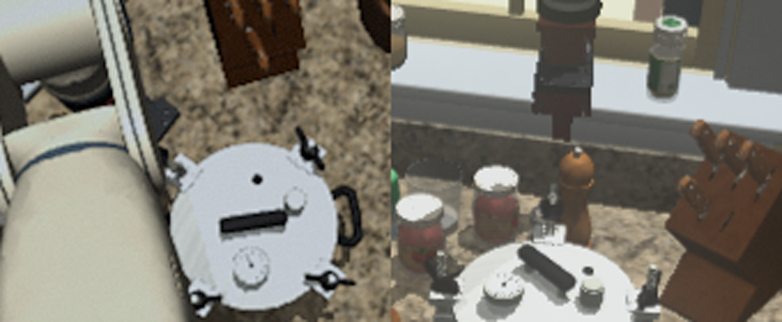

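The arm hides the top view of the bolt. The side view shows the closed fingers above and outside it, near (565,130), clear of the mill. I'll go down now.

carry_out:
  rows:
    - [0,0,0,15,0]
    - [0,0,0,30,0]
    - [0,0,0,45,0]
    - [0,0,0,60,0]
    - [0,0,0,60,0]

```text
clock: 3.18
tcp_pos: [707.3, 200.2, 162.6]
eef_rot: [[-0.788, 0.616, -0.003], [0.616, 0.788, -0.001], [0.002, -0.003, -1.0]]
force: [0.6, 1.0, 0.5]
finger_gap: 0.3
gripper_force: 0.0
```

carry_out:
  rows:
    - [0,0,-5,0,0]
    - [0,0,-10,0,0]
    - [0,0,-14,0,0]
    - [0,0,-18,0,0]
    - [0,0,-22,-1,0]

```text
clock: 3.8
tcp_pos: [696.0, 183.5, 166.5]
eef_rot: [[-0.787, 0.616, 0.003], [0.616, 0.787, 0.002], [-0.001, 0.004, -1.0]]
force: [2.9, 5.4, 1.9]
finger_gap: 0.3
gripper_force: 3.4
```

carry_out:
  rows:
    - [0,0,-5,-2,0]
    - [0,0,-10,-4,0]
    - [0,0,-15,-6,0]
    - [0,0,-20,-8,0]
    - [0,0,-25,-10,0]

```text
clock: 4.42
tcp_pos: [682.3, 164.7, 178.5]
eef_rot: [[-0.788, 0.616, 0.007], [0.616, 0.788, 0.003], [-0.004, 0.007, -1.0]]
force: [3.7, 4.5, 5.5]
finger_gap: 0.5
gripper_force: 3.4
```

carry_out:
  rows:
    - [0,0,-4,-1,0]
    - [0,0,-8,-3,0]
    - [0,0,-12,-5,0]
    - [0,0,-16,-6,0]
    - [0,0,-19,-7,0]

```text
clock: 5.05
tcp_pos: [668.8, 147.9, 183.5]
eef_rot: [[-0.788, 0.616, 0.003], [0.616, 0.788, 0.0], [-0.002, 0.002, -1.0]]
force: [4.8, 2.4, 0.7]
finger_gap: 0.4
gripper_force: 2.0
```

```bash
python3 - <<'E'
from h import *
go(S+18.5*U+[0,0,183],52); s=state(); print(s["clock"],s["force"],(s["tcp_pos"]-S)@U,(s["tcp_pos"]-S)@T)
for n in("side",):
  capture(n)
  r=mark_of(n,"bolt_tip");print(r, proj(n,S+[0,0,195]))
E
```

```text
shift [-1.2 -7.1  0.5] yang 52.0 turn -0.0005558341494178336 q [ 0.2   0.55  1.52 -0.    1.07 -0.71]
5.05 [4.79622534 2.38410921 0.65754235] 25.611869869931628 1.191090242230697
[{'centre': [144.9, 264.8], 'score': 0.41}] [145.05885479 264.574817  ]
```

carry_out:
  rows:
    - [0,0,-1,0,0]
    - [0,0,-2,0,0]
    - [0,0,-3,0,0]
    - [0,0,-4,0,0]
    - [0,0,-5,0,0]

```text
clock: 5.78
tcp_pos: [664.6, 144.2, 182.6]
eef_rot: [[-0.788, 0.616, -0.0], [0.616, 0.788, 0.0], [0.0, -0.0, -1.0]]
force: [3.5, 2.5, 3.5]
finger_gap: 0.5
gripper_force: 2.1
```

carry_out:
  rows:
    - [0,0,-1,0,0]
    - [0,0,-1,0,0]
    - [0,0,-2,0,0]
    - [0,0,-2,0,0]
    - [0,0,-2,0,0]

```text
clock: 6.4
tcp_pos: [663.3, 142.5, 182.6]
eef_rot: [[-0.788, 0.616, -0.0], [0.616, 0.788, -0.0], [0.0, -0.0, -1.0]]
force: [2.1, 3.3, 3.3]
finger_gap: 0.2
gripper_force: 1.8
```

carry_out:
  rows:
    - [0,0,-1,0,0]
    - [0,0,-1,0,0]
    - [0,0,-2,0,0]
    - [0,0,-2,0,0]
    - [0,0,-2,0,0]

```text
clock: 7.02
tcp_pos: [662.8, 141.7, 182.7]
eef_rot: [[-0.788, 0.616, 0.001], [0.616, 0.788, 0.001], [-0.0, 0.002, -1.0]]
force: [4.3, 7.2, 0.8]
finger_gap: 0.3
gripper_force: 3.8
```

carry_out:
  rows:
    - [0,0,-1,0,0]
    - [0,0,-1,0,0]
    - [0,0,-1,0,0]
    - [0,0,-1,0,0]
    - [0,0,-1,0,0]

```text
clock: 7.65
tcp_pos: [662.8, 141.6, 182.8]
eef_rot: [[-0.788, 0.616, 0.003], [0.616, 0.788, 0.002], [-0.001, 0.003, -1.0]]
force: [6.2, 8.6, -0.9]
finger_gap: 0.3
gripper_force: 5.4
```

carry_out:
  rows:
    - [0,0,10,0,0]
    - [0,0,22,0,0]
    - [0,0,30,-20,0]
    - [0,50,35,-45,0]
    - [0,110,35,-45,0]

```text
clock: 8.28
tcp_pos: [597.5, 236.2, 229.2]
eef_rot: [[-0.787, 0.617, 0.003], [0.617, 0.787, 0.0], [-0.002, 0.002, -1.0]]
force: [-0.6, 0.6, -0.4]
finger_gap: 0.4
gripper_force: 0.0
```

carry_out:
  rows:
    - [0,60,0,0,0]
    - [0,120,0,0,0]
    - [0,170,0,0,0]
    - [0,200,0,0,0]
    - [0,200,0,0,0]

```text
clock: 8.9
tcp_pos: [437.5, 359.7, 227.5]
eef_rot: [[-0.79, 0.614, -0.001], [0.614, 0.79, -0.001], [-0.0, -0.001, -1.0]]
force: [0.0, 0.0, 0.1]
finger_gap: 0.3
gripper_force: 0.0
```

```bash
python3 - <<'E'
from h import *
np.set_printoptions(precision=1,suppress=True)
b=capture("top");a=capture("side")
for t in("bolt_tip","nut_wings","ear_slot"):
  r={n:mark_of(n,t) for n in("side","top")}
  print(t,{n:(np.array(x[0]["centre"]),round(float(x[0]["score"]),2)) for n,x in r.items() if x}, *(tri(r["side"][0]["centre"],r["top"][0]["centre"]) if r["side"] and r["top"] else ""))
print(proj("top",S+[0,0,195]),proj("top",[651.5,127,195]),proj("top",[651.5,127,170]))
for n in("top","side"):
  for x in silhouettes(n,"wing_nut")[:2]:
    ys,xs=np.nonzero(x["mask"]);print(n,x["score"],x["centre"],ys.min(),ys.max(),xs.min(),xs.max())
B=cv2.resize(b[115:175,195:255],(480,480),interpolation=cv2.INTER_CUBIC);A=cv2.resize(a[135:175,245:285],(320,320),interpolation=cv2.INTER_CUBIC)
im=np.zeros((480,800,3),np.uint8);im[:,:480]=B;im[:320,480:]=A;cv2.imwrite("pics/f.png",im[:,:,::-1])
s=state();print(s["clock"],s["tcp_pos"])
E
```

```text
bolt_tip {'side': (array([146.8, 266.2]), 0.6), 'top': (array([148. , 224.4]), 0.65)} [654.8 130.5 186.1] 12.470251948861064
nut_wings {'side': (array([157.6, 264.7]), 0.38), 'top': (array([147.3, 226.1]), 0.62)} [659.7 132.5 145.9] 1.8720699601162938
ear_slot {'side': (array([155.1, 261.2]), 0.69), 'top': (array([150.2, 224.7]), 0.82)} [649.2 135.6 156.9] 1.890389919266037
[145.8 226.5] [146.7 226.5] [148.3 227.4]
top 0.58 [150.3, 230.7] 147 152 225 230
side 0.65 [156.8, 263.4] 155 159 261 266
9.4 [439.5 358.3 227.6]
```

View pics/f.png

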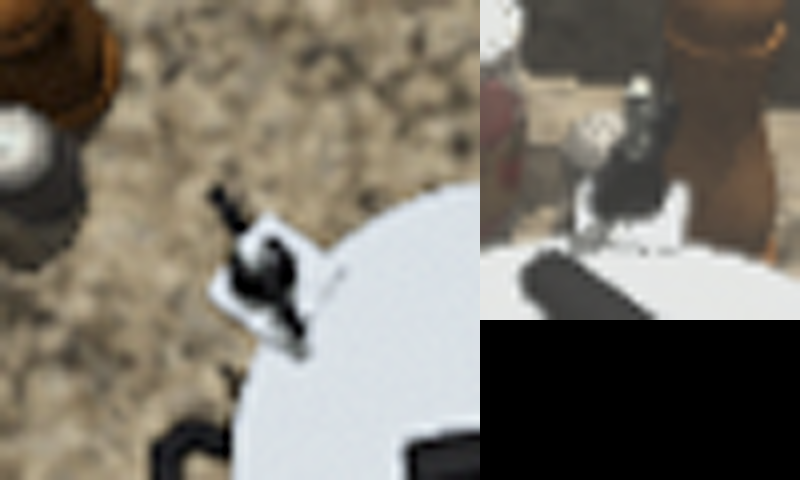

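The picture shows the bolt upright in the slot. The wing tips are at crop (218,195) and (300,345), which puts the middle at about pixel (148.8, 227.4).

```bash
python3 - <<'E'
from h import *
np.set_printoptions(precision=1,suppress=True)
p,q=[at_z("top",(y/8+115,x/8+195),172) for x,y in((218,195),(300,345))]
d=p-q;w=np.degrees(np.arctan2(d[1],d[0]));print(p,q,(p+q)/2,np.hypot(*d[:2]),w)
go([651.5,127,227],w+75)
E
```

```text
[677.1 141.2 172. ] [622.5 112.6 172. ] [649.8 126.9 172. ] 61.634899530489704 27.68062038980942
shift [-309.5  -51.3    0.6] yang 51.9 turn -0.8860171894359684 q [ 0.7  0.3  1.8 -0.   1.1 -0.2]
```

carry_out:
  rows:
    - [39,-60,-10,0,-0.17]
    - [39,-120,-20,0,-0.34]
    - [39,-180,-30,0,-0.51]
    - [39,-240,-40,0,-0.68]
    - [39,-295,-48,0,-0.85]

```text
clock: 10.02
tcp_pos: [643.2, 137.1, 227.7]
eef_rot: [[-0.982, -0.19, 0.0], [-0.19, 0.982, 0.0], [-0.0, 0.0, -1.0]]
force: [0.2, 0.8, -0.2]
finger_gap: 34.2
gripper_force: 0.0
```

```bash
python3 - <<'E'
from h import *
go([651,127,200],103); s=state(); print(s["tcp_pos"],s["finger_gap"])
E
```

```text
shift [ -5.7 -11.4  27.7] yang 100.9 turn -0.03594315296941925 q [ 0.19  0.47  1.55  0.    1.13 -1.57]
[643.24148277 137.06964455 227.73978443] 34.201973328798566
```

carry_out:
  rows:
    - [39,-4,-8,0,-0.02]
    - [39,-4,-9,0,-0.03]
    - [39,-4,-9,0,-0.03]
    - [39,-4,-9,0,-0.03]
    - [39,-4,-9,0,-0.03]

```text
clock: 10.65
tcp_pos: [647.0, 132.0, 227.9]
eef_rot: [[-0.976, -0.216, 0.0], [-0.216, 0.976, 0.0], [-0.0, 0.0, -1.0]]
force: [-0.1, -0.4, -0.1]
finger_gap: 34.3
gripper_force: 0.0
```

```bash
python3 - <<'E'
from h import *
go([651,127,161],103); s=state(); print(s["tcp_pos"],s["finger_gap"],s["force"],s["torque"])
E
```

```text
shift [-2.8 -5.7 66.9] yang 102.4 turn -0.00966679623593924 q [ 0.18  0.47  1.54  0.    1.13 -1.6 ]
[647.00483218 131.9878062  227.86417396] 34.32359276437355 [-0.11736617 -0.38815996 -0.06371516] [0.0716095  0.00029929 0.02962622]
```

Settled. I'll make the small correction and lower over the nut.

carry_out:
  rows:
    - [39,-3,-6,0,-0.01]
    - [39,-3,-6,15,-0.01]
    - [39,-3,-6,30,-0.01]
    - [39,-3,-6,45,-0.01]
    - [39,-3,-6,47,-0.01]

```text
clock: 11.28
tcp_pos: [650.5, 125.7, 178.5]
eef_rot: [[-0.975, -0.224, -0.003], [-0.224, 0.975, -0.001], [0.003, 0.0, -1.0]]
force: [-0.5, -0.6, -0.2]
finger_gap: 34.1
gripper_force: 0.0
```

carry_out:
  rows:
    - [39,0,0,4,0]
    - [39,0,0,10,0]
    - [39,0,0,15,0]
    - [39,0,0,19,0]
    - [39,0,0,19,0]

```text
clock: 11.9
tcp_pos: [651.5, 125.8, 161.3]
eef_rot: [[-0.975, -0.224, -0.001], [-0.224, 0.975, -0.0], [0.001, 0.0, -1.0]]
force: [-0.2, 0.6, 1.3]
finger_gap: 34.2
gripper_force: 0.0
```

```bash
python3 - <<'E'
from h import *
go([651,127,161],103); s=state(); print(s["tcp_pos"],s["finger_gap"],s["force"],s["torque"])
E
```

```text
shift [0.2 1.3 0.3] yang 103.0 turn -0.0006726393304368033 q [ 0.17  0.55  1.58  0.    1.01 -1.62]
[651.46330966 125.80774537 161.33006386] 34.19783335423188 [-0.15225597  0.55819719  1.28300437] [ 0.10200747 -0.00869    -0.0346435 ]
```

carry_out:
  rows:
    - [39,0,1,0,0.12]
    - [39,0,1,0,0.26]
    - [39,0,1,0,0.4]
    - [39,0,1,0,0.56]
    - [39,0,1,0,0.74]

```text
clock: 12.52
tcp_pos: [651.4, 127.1, 161.9]
eef_rot: [[-0.868, 0.496, -0.0], [0.496, 0.868, 0.0], [0.0, 0.0, -1.0]]
force: [-0.6, 2.4, -0.9]
finger_gap: 33.8
gripper_force: 0.8
```

carry_out:
  rows:
    - [39,0,0,0,0.18]
    - [39,0,0,0,0.36]
    - [39,0,0,0,0.54]
    - [39,0,0,0,0.72]
    - [39,0,0,0,0.9]

```text
clock: 13.15
tcp_pos: [651.6, 127.2, 161.9]
eef_rot: [[-0.151, 0.989, 0.001], [0.989, 0.151, 0.001], [0.001, 0.001, -1.0]]
force: [0.2, 1.6, -0.4]
finger_gap: 34.2
gripper_force: 0.6
```

```bash
python3 - <<'E'
from h import *
go([651,127,161],103); s=state(); print(s["tcp_pos"],s["finger_gap"],s["force"],s["torque"])
a=capture("side")
cv2.imwrite("pics/g.png",cv2.resize(a[125:185,225:305],(800,600),interpolation=cv2.INTER_CUBIC)[:,:,::-1])
E
```

```text
shift [-0.1 -0.7  0.9] yang 8.7 turn 1.4949946465662405 q [0.17 0.55 1.58 0.   1.01 0.02]
[651.63156623 127.21956922 161.93058146] 34.19970269704102 [ 0.1622392   1.57753174 -0.36337246] [ 0.18766857 -0.01506266  0.02452335]
```

View pics/g.png

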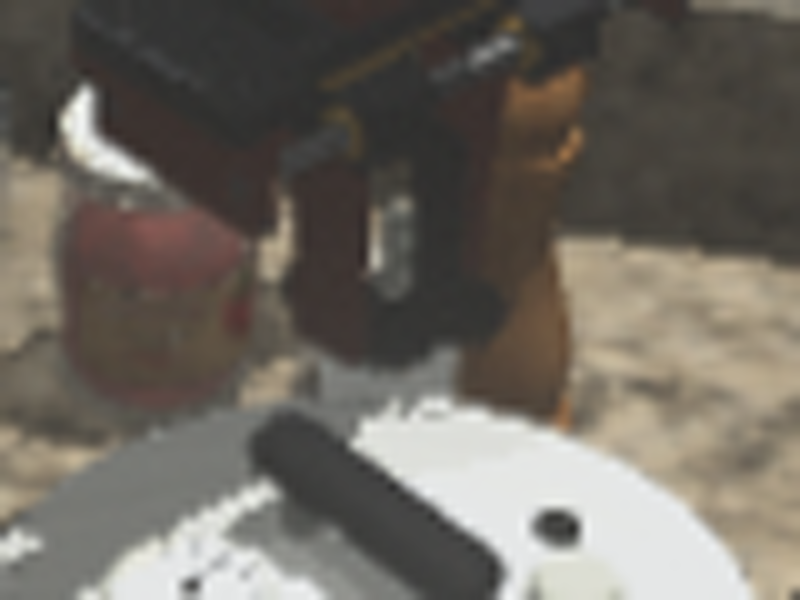

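The side view shows the rod upright between the open fingers at (395,250), with the wings pushed round by them. Continuing the stroke.

carry_out:
  rows:
    - [39,0,0,0,0.18]
    - [39,0,0,0,0.36]
    - [39,0,0,0,0.54]
    - [39,0,0,0,0.72]
    - [39,0,0,0,0.9]

```text
clock: 13.82
tcp_pos: [651.9, 127.0, 162.1]
eef_rot: [[0.679, 0.735, 0.001], [0.735, -0.679, 0.0], [0.001, 0.001, -1.0]]
force: [0.7, 1.0, -0.4]
finger_gap: 34.2
gripper_force: 0.4
```

carry_out:
  rows:
    - [39,0,0,0,0.18]
    - [39,0,0,0,0.36]
    - [39,0,0,0,0.54]
    - [39,0,0,0,0.72]
    - [39,0,0,0,0.9]

```text
clock: 14.45
tcp_pos: [652.0, 126.8, 162.1]
eef_rot: [[0.997, -0.075, 0.001], [-0.075, -0.997, 0.0], [0.001, -0.0, -1.0]]
force: [1.0, 0.1, -0.6]
finger_gap: 34.0
gripper_force: 0.4
```

carry_out:
  rows:
    - [39,0,0,0,0.15]
    - [39,0,0,0,0.3]
    - [39,0,0,0,0.45]
    - [39,0,0,0,0.45]
    - [39,0,0,0,0.45]

```text
clock: 15.08
tcp_pos: [651.6, 126.9, 161.8]
eef_rot: [[0.869, -0.495, 0.0], [-0.495, -0.869, 0.0], [0.0, -0.0, -1.0]]
force: [0.3, 2.3, 0.3]
finger_gap: 34.4
gripper_force: 0.5
```

```bash
python3 - <<'E'
from h import *
go([651,127,161],103); s=state(); print(s["tcp_pos"],s["finger_gap"],s["force"],s["torque"])
E
```

```text
shift [-0.6  0.2  0.8] yang -119.7 turn -0.7450823736216152 q [0.17 0.55 1.58 0.   1.01 2.26]
[651.58495518 126.90248555 161.81870074] 34.399478168693456 [0.27393447 2.2916     0.32957393] [ 0.2784805   0.07298333 -0.01703707]
```

carry_out:
  rows:
    - [39,0,0,0,-0.15]
    - [39,0,0,-12,-0.15]
    - [39,0,0,-24,-0.15]
    - [39,0,0,-24,-0.33]
    - [39,0,0,-24,-0.51]

```text
clock: 15.7
tcp_pos: [652.0, 126.8, 187.2]
eef_rot: [[1.0, -0.008, 0.002], [-0.008, -1.0, 0.0], [0.002, -0.0, -1.0]]
force: [-0.7, 0.5, 0.7]
finger_gap: 34.3
gripper_force: 0.0
```

carry_out:
  rows:
    - [39,0,0,0,-0.18]
    - [39,0,0,0,-0.36]
    - [39,0,0,0,-0.54]
    - [39,0,0,0,-0.72]
    - [39,0,0,0,-0.9]

```text
clock: 16.32
tcp_pos: [651.9, 126.8, 186.9]
eef_rot: [[0.628, 0.779, 0.001], [0.779, -0.628, 0.0], [0.001, 0.001, -1.0]]
force: [0.1, -0.3, -0.7]
finger_gap: 34.4
gripper_force: 0.0
```

carry_out:
  rows:
    - [39,0,0,0,-0.18]
    - [39,0,0,0,-0.36]
    - [39,0,0,0,-0.54]
    - [39,0,0,0,-0.72]
    - [39,0,0,0,-0.9]

```text
clock: 16.95
tcp_pos: [651.9, 126.8, 186.9]
eef_rot: [[-0.22, 0.976, 0.001], [0.976, 0.22, 0.0], [-0.0, 0.001, -1.0]]
force: [0.3, 0.3, 0.1]
finger_gap: 34.2
gripper_force: 0.0
```

carry_out:
  rows:
    - [39,0,0,0,-0.18]
    - [39,0,0,0,-0.36]
    - [39,0,0,0,-0.54]
    - [39,0,0,0,-0.72]
    - [39,0,0,0,-0.9]

```text
clock: 17.58
tcp_pos: [651.9, 126.8, 186.9]
eef_rot: [[-0.901, 0.434, 0.001], [0.434, 0.901, 0.0], [-0.001, 0.001, -1.0]]
force: [-0.7, 0.1, -0.2]
finger_gap: 34.5
gripper_force: 0.0
```

carry_out:
  rows:
    - [39,0,0,0,-0.08]
    - [39,0,0,0,-0.08]
    - [39,0,0,0,-0.08]
    - [39,0,0,0,-0.08]
    - [39,0,0,0,-0.08]

```text
clock: 18.2
tcp_pos: [651.5, 126.8, 185.7]
eef_rot: [[-0.931, 0.366, 0.0], [0.366, 0.931, 0.0], [-0.0, 0.0, -1.0]]
force: [-0.8, 0.2, -0.1]
finger_gap: 34.3
gripper_force: 0.0
```

```bash
python3 - <<'E'
from h import *
go([651,127,161],103); s=state(); print(s["tcp_pos"],s["finger_gap"],s["force"],s["torque"])
E
```

```text
shift [ 0.5  0.  24.7] yang 68.5 turn -0.6012937230420732 q [ 0.17  0.52  1.57 -0.    1.06 -1.02]
[651.46588249 126.79821779 185.74602763] 34.301366425604286 [-0.77341921  0.16930631 -0.06115282] [-0.04374185  0.03126362 -0.00019211]
```

carry_out:
  rows:
    - [39,0,0,8,0]
    - [39,0,0,15,0]
    - [39,0,0,20,0]
    - [39,0,0,25,0]
    - [39,0,0,25,0]

```text
clock: 18.82
tcp_pos: [651.2, 126.7, 160.1]
eef_rot: [[-0.931, 0.365, -0.001], [0.365, 0.931, -0.0], [0.001, -0.0, -1.0]]
force: [-0.2, 0.6, -0.6]
finger_gap: 34.0
gripper_force: 0.0
```

carry_out:
  rows:
    - [39,0,0,0,0.18]
    - [39,0,0,0,0.36]
    - [39,0,0,0,0.54]
    - [39,0,0,0,0.72]
    - [39,0,0,0,0.9]

```text
clock: 19.45
tcp_pos: [651.5, 127.3, 160.9]
eef_rot: [[-0.287, 0.958, 0.0], [0.958, 0.287, 0.001], [0.0, 0.0, -1.0]]
force: [0.2, 1.5, -0.0]
finger_gap: 34.2
gripper_force: 0.6
```

carry_out:
  rows:
    - [39,0,0,0,0.18]
    - [39,0,0,0,0.36]
    - [39,0,0,0,0.54]
    - [39,0,0,0,0.72]
    - [39,0,0,0,0.9]

```text
clock: 20.08
tcp_pos: [652.0, 127.1, 161.1]
eef_rot: [[0.572, 0.82, 0.001], [0.82, -0.572, 0.0], [0.001, 0.001, -1.0]]
force: [1.1, 0.3, 0.2]
finger_gap: 34.3
gripper_force: 0.5
```

```bash
python3 - <<'E'
from h import *
go([651,127,161],103); s=state(); print(s["tcp_pos"],s["finger_gap"],s["force"],s["torque"],s["gripper_force"])
E
```

```text
shift [-0.7 -0.7  0.1] yang -34.9 turn 0.7350621985000905 q [0.17 0.55 1.58 0.   1.01 0.78]
[651.97637539 127.13754047 161.14378472] 34.3335662624919 [1.08904765 0.31226794 0.21446648] [ 0.08282663 -0.07233594  0.04258726] 0.4644302884116769
```

carry_out:
  rows:
    - [39,0,0,0,0.18]
    - [39,0,0,0,0.36]
    - [39,0,0,0,0.54]
    - [39,0,0,0,0.72]
    - [39,0,0,0,0.9]

```text
clock: 20.7
tcp_pos: [652.0, 126.9, 161.1]
eef_rot: [[0.998, 0.062, 0.001], [0.062, -0.998, 0.0], [0.001, -0.0, -1.0]]
force: [1.8, -0.2, -0.6]
finger_gap: 34.3
gripper_force: 0.4
```

carry_out:
  rows:
    - [39,0,0,0,0.04]
    - [39,0,0,0,0.08]
    - [39,0,0,0,0.12]
    - [39,0,0,0,0.16]
    - [39,0,0,0,0.2]

```text
clock: 21.32
tcp_pos: [652.0, 126.8, 161.1]
eef_rot: [[0.991, -0.133, 0.001], [-0.133, -0.991, 0.0], [0.001, -0.0, -1.0]]
force: [1.5, 0.7, 0.2]
finger_gap: 34.1
gripper_force: 0.3
```

```bash
python3 - <<'E'
from h import *
go([651,127,161],103); s=state(); print(s["tcp_pos"],s["finger_gap"],s["force"],s["torque"],s["gripper_force"])
E
```

```text
shift [-1.  -0.   0.1] yang -97.6 turn -0.36037186975821545 q [ 0.17  0.55  1.58 -0.    1.01  1.88]
[651.98977394 126.84832248 161.1369017 ] 34.0795851614035 [1.46856648 0.70308932 0.22520465] [-0.01499069  0.00142963 -0.01166014] 0.3438859754533041
```

carry_out:
  rows:
    - [39,0,0,0,0.04]
    - [39,0,0,0,0.08]
    - [39,0,0,0,0.12]
    - [39,0,0,0,0.16]
    - [39,0,0,0,0.2]

```text
clock: 21.95
tcp_pos: [651.6, 127.2, 161.0]
eef_rot: [[0.945, -0.327, 0.0], [-0.327, -0.945, 0.001], [0.0, -0.001, -1.0]]
force: [-0.9, 2.1, -0.6]
finger_gap: 34.4
gripper_force: 0.7
```

```bash
python3 - <<'E'
from h import *
s=state(); print(s["tcp_pos"],s["force"],s["torque"],s["gripper_force"],s["qpos"][5])
E
```

```text
[651.60006887 127.20946904 160.99182885] [-0.86008556  2.14059255 -0.64495921] [0.33304697 0.17908409 0.01375406] 0.707516719121486 2.0786391937811985
```

carry_out:
  rows:
    - [39,0,0,0,0.04]
    - [39,0,0,0,0.08]
    - [39,0,0,0,0.12]
    - [39,0,0,0,0.16]
    - [39,0,0,0,0.2]

```text
clock: 22.58
tcp_pos: [651.6, 127.2, 160.9]
eef_rot: [[0.861, -0.509, 0.0], [-0.509, -0.861, 0.001], [0.0, -0.001, -1.0]]
force: [0.2, 2.5, -0.5]
finger_gap: 34.3
gripper_force: 0.7
```

```bash
python3 - <<'E'
from h import *
s=state(); print(s["tcp_pos"],s["force"],s["torque"],s["gripper_force"],s["qpos"][5])
E
```

```text
[651.58729399 127.22138213 160.91088477] [ 0.1795737   2.54031017 -0.48740939] [ 0.29087497  0.12596896 -0.0019714 ] 0.7434343005297706 2.2786300528850707
```

Still turning freely, so I'll go back for another stroke.

carry_out:
  rows:
    - [39,0,0,0,-0.15]
    - [39,0,0,-12,-0.15]
    - [39,0,0,-24,-0.15]
    - [39,0,0,-24,-0.33]
    - [39,0,0,-24,-0.51]

```text
clock: 23.2
tcp_pos: [652.0, 126.9, 186.2]
eef_rot: [[1.0, -0.019, 0.002], [-0.019, -1.0, 0.0], [0.002, -0.0, -1.0]]
force: [-0.0, -1.4, 0.1]
finger_gap: 34.0
gripper_force: 0.0
```

carry_out:
  rows:
    - [39,0,0,0,-0.18]
    - [39,0,0,0,-0.36]
    - [39,0,0,0,-0.54]
    - [39,0,0,0,-0.72]
    - [39,0,0,0,-0.9]

```text
clock: 23.82
tcp_pos: [651.9, 126.9, 186.0]
eef_rot: [[0.636, 0.772, 0.001], [0.772, -0.636, 0.0], [0.001, 0.001, -1.0]]
force: [0.1, -0.3, 0.4]
finger_gap: 34.1
gripper_force: 0.0
```

carry_out:
  rows:
    - [39,0,0,0,-0.18]
    - [39,0,0,0,-0.36]
    - [39,0,0,0,-0.54]
    - [39,0,0,0,-0.72]
    - [39,0,0,0,-0.9]

```text
clock: 24.45
tcp_pos: [651.9, 126.9, 186.0]
eef_rot: [[-0.209, 0.978, 0.001], [0.978, 0.209, 0.0], [-0.0, 0.002, -1.0]]
force: [-0.2, 0.2, -0.5]
finger_gap: 34.3
gripper_force: 0.0
```

carry_out:
  rows:
    - [39,0,0,0,-0.18]
    - [39,0,0,0,-0.36]
    - [39,0,0,0,-0.54]
    - [39,0,0,0,-0.72]
    - [39,0,0,0,-0.9]

```text
clock: 25.08
tcp_pos: [651.9, 126.9, 186.0]
eef_rot: [[-0.896, 0.444, 0.001], [0.444, 0.896, 0.0], [-0.001, 0.001, -1.0]]
force: [-0.4, -1.0, -0.4]
finger_gap: 34.2
gripper_force: 0.0
```

carry_out:
  rows:
    - [39,0,0,0,-0.08]
    - [39,0,0,0,-0.08]
    - [39,0,0,0,-0.08]
    - [39,0,0,0,-0.08]
    - [39,0,0,0,-0.08]

```text
clock: 25.7
tcp_pos: [651.4, 126.8, 184.7]
eef_rot: [[-0.927, 0.375, 0.0], [0.375, 0.927, -0.0], [-0.0, -0.0, -1.0]]
force: [0.3, 0.1, 0.1]
finger_gap: 34.4
gripper_force: 0.0
```

carry_out:
  rows:
    - [39,0,0,8,0]
    - [39,0,0,15,0]
    - [39,0,0,20,0]
    - [39,0,0,24,0]
    - [39,0,0,24,0]

```text
clock: 26.32
tcp_pos: [651.2, 126.8, 160.2]
eef_rot: [[-0.927, 0.374, -0.001], [0.374, 0.927, -0.0], [0.001, -0.0, -1.0]]
force: [1.3, 0.7, 0.5]
finger_gap: 34.2
gripper_force: 0.0
```

carry_out:
  rows:
    - [39,0,0,0,0.05]
    - [39,0,0,0,0.1]
    - [39,0,0,0,0.15]
    - [39,0,0,0,0.2]
    - [39,0,0,0,0.24]

```text
clock: 26.95
tcp_pos: [651.4, 127.1, 160.9]
eef_rot: [[-0.811, 0.585, 0.0], [0.585, 0.811, 0.0], [0.0, 0.0, -1.0]]
force: [-0.6, 2.0, -0.4]
finger_gap: 34.2
gripper_force: 0.6
```

```bash
python3 - <<'E'
from h import *
s=state(); print(s["tcp_pos"],s["force"],s["torque"],s["gripper_force"],s["qpos"][5])
E
```

```text
[651.39745665 127.11299348 160.90304684] [-0.56875525  2.03860955 -0.41686975] [0.1593296  0.06731278 0.05112825] 0.638934589078417 -0.7712466502831158
```

carry_out:
  rows:
    - [39,0,0,0,0.04]
    - [39,0,0,0,0.08]
    - [39,0,0,0,0.12]
    - [39,0,0,0,0.16]
    - [39,0,0,0,0.2]

```text
clock: 27.58
tcp_pos: [651.3, 127.2, 160.8]
eef_rot: [[-0.679, 0.735, -0.0], [0.735, 0.679, 0.0], [0.001, 0.0, -1.0]]
force: [-1.7, 2.0, -0.5]
finger_gap: 34.3
gripper_force: 0.6
```

carry_out:
  rows:
    - [39,0,0,0,0.04]
    - [39,0,0,0,0.08]
    - [39,0,0,0,0.12]
    - [39,0,0,0,0.16]
    - [39,0,0,0,0.2]

```text
clock: 28.2
tcp_pos: [651.4, 127.2, 160.9]
eef_rot: [[-0.519, 0.855, 0.0], [0.855, 0.519, 0.001], [0.0, 0.0, -1.0]]
force: [-0.5, 1.0, 0.3]
finger_gap: 34.3
gripper_force: 0.6
```

carry_out:
  rows:
    - [39,0,0,0,0.04]
    - [39,0,0,0,0.08]
    - [39,0,0,0,0.12]
    - [39,0,0,0,0.16]
    - [39,0,0,0,0.2]

```text
clock: 28.82
tcp_pos: [651.6, 127.2, 161.0]
eef_rot: [[-0.339, 0.941, 0.0], [0.941, 0.339, 0.001], [0.0, 0.001, -1.0]]
force: [0.1, 0.8, -0.0]
finger_gap: 34.2
gripper_force: 0.5
```

carry_out:
  rows:
    - [39,0,0,0,0.04]
    - [39,0,0,0,0.08]
    - [39,0,0,0,0.12]
    - [39,0,0,0,0.16]
    - [39,0,0,0,0.2]

```text
clock: 29.45
tcp_pos: [651.7, 127.2, 161.0]
eef_rot: [[-0.145, 0.989, 0.001], [0.989, 0.145, 0.001], [0.0, 0.001, -1.0]]
force: [0.2, 2.9, -0.2]
finger_gap: 34.1
gripper_force: 0.8
```

```bash
python3 - <<'E'
from h import *
s=state(); print(s["tcp_pos"],s["force"],s["torque"],s["gripper_force"],s["qpos"][5],s["joint_torque"])
E
```

```text
[651.71979242 127.18768872 161.02746957] [ 0.24678658  2.85926375 -0.18262483] [ 0.30727969 -0.02225712  0.00573998] 0.8338919933885336 0.028630966811585137 [ -0.9822654  -60.17857075 -25.54243326  -0.32839051   0.17721171
  -0.39070121]
```

carry_out:
  rows:
    - [39,0,0,0,0.02]
    - [39,0,0,0,0.04]
    - [39,0,0,0,0.06]
    - [39,0,0,0,0.08]
    - [39,0,0,0,0.1]

```text
clock: 30.08
tcp_pos: [652.2, 128.3, 161.1]
eef_rot: [[-0.046, 0.999, 0.002], [0.999, 0.046, 0.002], [0.002, 0.002, -1.0]]
force: [1.6, 8.6, -0.7]
finger_gap: 34.7
gripper_force: 3.9
```

```bash
python3 - <<'E'
from h import *
s=state(); print(s["tcp_pos"],s["force"],s["torque"],s["gripper_force"],s["qpos"][5],s["joint_torque"])
E
```

```text
[652.22553313 128.34111771 161.05821046] [ 1.64465918  8.6454763  -0.70993296] [ 1.51002167 -0.35936558  0.11350456] 3.8697055215016007 0.12795761572374034 [-5.54922402e+00 -6.03384089e+01 -2.38077736e+01 -1.95567839e+00
  1.16073724e+00 -3.08791513e-02]
```

The force jumped to 8.6 N after about 7.3 rad of turning, so the nut is bearing on the lid. I'll back off, lift clear and check.

carry_out:
  rows:
    - [39,0,0,0,-0.1]
    - [39,0,0,0,-0.3]
    - [39,0,0,-20,-0.3]
    - [39,0,0,-45,-0.3]
    - [39,0,0,-70,-0.3]

```text
clock: 30.7
tcp_pos: [651.7, 126.5, 232.9]
eef_rot: [[-0.336, 0.942, 0.001], [0.942, 0.336, -0.0], [-0.001, 0.001, -1.0]]
force: [-0.6, 0.3, -0.4]
finger_gap: 34.3
gripper_force: 0.0
```

```bash
python3 - <<'E'
from h import *
go([438,360,232]); 
E
```

```text
shift [ 291.7 -122.8    0.6] yang 19.6 turn None q [ 0.17  0.47  1.53 -0.    1.14 -0.17]
```

carry_out:
  rows:
    - [39,50,-21,0,0]
    - [39,105,-44,0,0]
    - [39,160,-68,0,0]
    - [39,220,-93,0,0]
    - [39,275,-116,0,0]

```text
clock: 31.32
tcp_pos: [448.0, 347.2, 232.4]
eef_rot: [[-0.336, 0.942, 0.002], [0.942, 0.336, 0.001], [0.0, 0.002, -1.0]]
force: [0.5, 1.7, 0.3]
finger_gap: 34.3
gripper_force: 0.0
```

```bash
python3 - <<'E'
from h import *
np.set_printoptions(precision=1,suppress=True)
b=capture("top");a=capture("side")
for t in("bolt_tip","nut_wings"):
  r={n:mark_of(n,t) for n in("side","top")}
  print(t,{n:(np.array(x[0]["centre"]),round(float(x[0]["score"]),2)) for n,x in r.items() if x})
print(proj("top",[651,127,195]),proj("side",[651,127,195]))
B=cv2.resize(b[115:175,195:255],(480,480),interpolation=cv2.INTER_CUBIC);A=cv2.resize(a[135:175,245:285],(320,320),interpolation=cv2.INTER_CUBIC)
im=np.zeros((480,800,3),np.uint8);im[:,:480]=B;im[:320,480:]=A;cv2.imwrite("pics/i.png",im[:,:,::-1])
s=state();print(s["clock"],s["tcp_pos"])
E
```

```text
bolt_tip {'side': (array([145.7, 263.2]), 0.51), 'top': (array([146.9, 223. ]), 0.48)}
nut_wings {'side': (array([160.8, 262.4]), 0.51), 'top': (array([146.7, 226.5]), 0.37)}
[146.8 226.5] [145.4 263.7]
31.625 [449.7 345.5 231.5]
```

View pics/i.png

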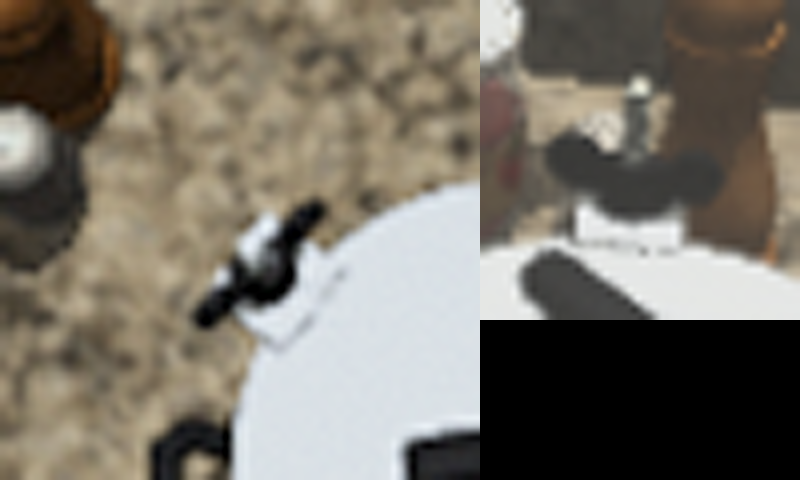

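The bolt stands upright in the slot. The nut sits low on the ear, with wing tips at crop (203,318) and (320,208), about 7.5 rad on from where it started. I'm handing in.

```bash
python3 -c "
from h import *
print(hand_in())"
```

```text
the job is handed in; nothing more can be done
None
```

The loose bolt is upright and home in its slot, and its wing nut is spun down until it bears finger-tight on the lid (push force rose to about 9 N at the stop). The jars were not touched, and the job was handed in at about 32 s.

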